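Serve two coasters from the spring-loaded dispenser

ROBOT

A 7-joint arm with a two-finger parallel gripper is mounted at the origin on a cart in front of the work surface, level with it; the furniture and walls round the work are solid. World frame = base frame: x ahead of the robot, y to its left, z up, the work surface at z = 0. Lengths are in m, angles in rad, forces in N, time in s.
With the tool pointing down it reaches from about 0.425 to 0.95 m from the base axis. Payload 4.7 kg.
Tool frame: the origin (TCP) lies at the very end of the fingers, on their centre line; the grasp point (between the pads) lies 19 mm behind it; z points along the fingers, y is the line along which they close (so a half turn about z gives the same grasp; the last joint's range is limited). The gripper opens to 87 mm and grips with 3 to 60 N. Pads are 19 mm wide; open, the fingers measure 117 mm over their backs; the gripper's body (75 mm by 190 mm) begins 51 mm behind the grasp point.
Start: joints at [-1.171, 0.469, -0.049, 1.532, 0.024, 1.141, -0.082], TCP at [0.281, 0.614, 0.223] pointing down, gripper open.
Joint ranges: [-2.59, 2.59], [-0.33, 1.99], [-1.39, 1.29], [0.1, 2.45], [-1.04, 4.18], [0.21, 1.99], [-2.66, 2.66]. Speed limits (rad/s): [2.57, 2.57, 3.14, 3.14, 3.14, 3.14, 3.14].

INTERFACE

Orientations are given as a 3x3 rotation matrix whose columns are the frame's x, y, z axes.
In Python, from bench import get_obs, cams, bot, nets gives the robot as it stands.
- The arm moves only by the tool play_rows, never from a script. Its argument "commands" is one flat list of numbers, 7 for each row, row after row: the opening, from 0 (shut) to 1 (fully open), then the shift along the tool's x, y, z scaled (see below), then the turn, a rotation vector about the tool's x, y, z scaled (see below). A call has 1 to 20 rows; each row is the pose to reach, as a shift and turn from the pose commanded when the call began, along the tool's axes at that moment; what a row does not reach only later rows make up. The controller multiplies each number of a shift by 12 cm and each number of a turn by pi/2 rad. A row lasts 1/12 s, in which the tool goes at most 41.7 mm and 7.16 degrees, less where a joint would pass 70% of its speed; a pose out of reach is approached as far as the arm can. A call with a number of a shift or a turn outside -1 to 1 is refused whole. A call with a gripper value outside its range is refused whole. The fingers move at their own pace and stop on an object; "grip_force" is the grip in N (left out, the last holds). Time passes only in rows, so rows that repeat a pose let the fingers close. It gives the time, the measured TCP pose, the force, the opening and the grip force at its end, in the units of the state.
- get_obs(): the state, without advancing time (a new reading comes with each control period).
- cams.capture(name): name is "scene" or "top" or "wrist"; returns (picture, depth): 400x640x3 uint8, blue, green, red; 400x640 float32, m along the optical axis (not along the pixel's ray), 0 where there is no reading.
- cams.camera_model(name): a dict with "mtx" (3x3 intrinsics, pixels), "origin" and "rotation" of the camera in the world; the wrist camera has in their place "tool_from_camera" (4x4, takes a point from camera to tool coordinates, whose origin is the TCP and whose axes are the flange's). Camera axes: x right, y up, looking along -z (the intrinsics and any distortion apply to the point x, -y, -z); pixel columns grow to the right and rows downward; lengths in m; the calibration is good to about 2 mm. A picture is of the moment at which its call begins: read the wrist's pose just before it. camera_model takes no time and is no camera call.
- bot.finish_job(): hands the job in; it is judged then, once.
Trained networks look in the newest picture that a camera, given by its name, has taken for a name from the list of things; names that differ only in an ending like _2 or _b are one class to them, and where a whole thing is asked for, a point or a joint stands for the part that bears it (a point fixed in the world has none). Each returns a list of dicts, best first, with "conf" (0 to 1); they miss things now and then, are a little off and sometimes report something else, mostly with a low value. They report only what shows in the picture. A call takes as long as a camera call. They do not tell look-alikes from the thing itself.
- nets.find_in(camera, thing): "point" ([x, y, z] in m, in world coordinates, good to about 4 mm: the middle of the surface that is visible of it).
- nets.masks_of(camera, thing): "mask" (400x640 bool, what is visible of it).
The state is a dict: "time": time; "q": joint angles; "qd": joint speeds; "tau": joint torques, N m; "eef_pos": TCP position; "eef_rot": TCP orientation; "wrist_force": force on the tool from outside, world axes, zero at the start; "ft_torque": the same for the moment, N m; "finger_gap": finger opening in m; "grasp_force": force on a finger pad.
Only numpy, scipy, OpenCV 4.12 (cv2) and the standard library are available. Lean on these libraries where they do the work, as an engineer would, in place of code of your own. Each camera call takes 0.05 s, during which the arm holds its last target. There are 200 camera calls.

TASK

Tea for two: draw the top two wooden coasters out of the spring-loaded coaster dispenser, one after the other, letting the spring lift the next one up under the lips each time. Both must end up lying flat on the dispenser's delivery shelf, clear of the stack, one behind the other, with the other two coasters still in the stack and the third lifted to the top. Do not knock the mugs and other things standing about.

Things in the scene. Friction and masses are not known exactly. Their poses are not given: they have to be found in the camera images.
- dispenser: Aluminium coaster dispenser, fixed, 287 long x 92 wide x 93 high (all mm). Origin: on the worktop under the centre of its well, the square magazine (79 x 79 inside, x = -39.5 to 39.5) of the stack. Own z up; own -x is the way coasters come out. Front wall shut up to z = 73, so only the top coaster can leave. Out once its rear edge is past x = -40 (centre past -78).
- mouth (a point): Middle of the well at z = 89, the top face of the top coaster at rest (it fills z = 75 to 89). Two lips along the well's sides (undersides at z = 89, tops 93, 62 apart) hold it down; between them all is open above. A spring under the stack lifts the next coaster 14 mm to here when the top one is out, pressing up with 2 to 3 N, even on a finger still over the well.
- rear_ledge (a point): Middle of the flat ledge behind the well, top at z = 79, own x = 39.5 to 71.5, 89 wide, open above and behind. Over it the upper 10 mm of the top coaster's rear edge is bare: a fingertip just over the ledge, moved along own -x, pushes out the top coaster alone (a few newtons) and passes 4 mm above the next one.
- shelf (a point): Middle of the delivery shelf in front of the well: flat top at z = 73, own x = -39.5 to -208, level, with low side rails (tops z = 81, 81 apart) and an end stop 10 high. It holds two coasters in a row with 16 mm to spare; the second, coming out, pushes the first on along it.
- lifter (a joint): Height of the spring-loaded plate under the stack, m: 0 at the start with four coasters in the well, about 0.014 with three left and the top one up under the lips, 0.028 with two left. Spring about 45 N/m; pressing on the stack makes it sink up to 12 mm.
- coaster_1_center (a point): Centre (half-way up) of coaster 1, a square dark wooden coaster 76 x 76 x 14 mm, 55 g: the top one at the start, to be drawn out first. All four look alike; at the start its centre is 82 mm above the worktop. Its axes are parallel to the dispenser's.
- coaster_2_center (a point): Centre (half-way up) of coaster 2, a square dark wooden coaster 76 x 76 x 14 mm, 55 g: second from the top at the start, to be drawn out second. All four look alike; at the start its centre is 68 mm above the worktop. Its axes are parallel to the dispenser's.
- coaster_3_center (a point): Centre (half-way up) of coaster 3, a square dark wooden coaster 76 x 76 x 14 mm, 55 g: third from the top, stays in the well and ends at the top of it. All four look alike; at the start its centre is 54 mm above the worktop. Its axes are parallel to the dispenser's.
- coaster_4_center (a point): Centre (half-way up) of coaster 4, a square dark wooden coaster 76 x 76 x 14 mm, 55 g: the lowest, stays in the well. All four look alike; at the start its centre is 40 mm above the worktop. Its axes are parallel to the dispenser's.
- mug_grey: Dark grey mug, 80 wide, 101 high (mm); loose bystander, not to be disturbed. Origin: centre of its underside at the start.
- mug_two_tone: Mug, blue above and white below, 88 wide, 89 high (mm); loose bystander, not to be disturbed. Origin: centre of its underside at the start.
- honey_jar: Honey jar with a red lid, 58 wide, 86 high (mm); loose bystander, not to be disturbed. Origin: centre of its underside at the start.
- lemon: Lemon, 78 x 55 x 56 (mm); loose bystander, not to be disturbed. Origin: centre of its underside at the start.
- salt: Glass salt shaker, 44 wide, 90 high (mm); loose bystander, not to be disturbed. Origin: centre of its underside at the start.
- teaspoon: Steel teaspoon lying flat, 132 long (mm); loose bystander, not to be disturbed. Origin: centre of its underside at the start.
Not all that is in view belongs to the job. Leave any red look-alike of the part that bears coaster_1_center alone.

How it is judged:
By the outcome, as a careful person would: the job done as asked, in the order asked, and still so for the second after the job is handed in, with the robot touching nothing.
It also fails if it takes over 42 s, if anything falls off the work surface, if the arm or the gripper's body presses on something with over 40 N, if the wrist force passes 120 N, or if a joint passes its speed limit or range.

## Working session

There is one attempt and no reset: what is moved stays moved. The work goes in short steps, Python scripts to look and compute and a tool call to move; the robot and the scene stay as the last step left them, time stands still between calls to the robot, and variables do not carry over. Pictures are saved under pics/ and viewed, at most 10 in all, crops included, and the job is handed in when it is done.

Besides the shell and the picture viewer there is one more tool, called as name(argument=value, ...) on one line, values as JSON. play_rows: Moves the arm, as the interface text tells. Its arguments: {"type":"object","properties":{"commands":{"type":"array","items":{"type":"number","minimum":-1,"maximum":1}},"grip_force":{"type":"number"}},"required":["commands"]}

```bash
mkdir -p pics; cat > h.py <<'E'
import numpy as np, cv2
from bench import get_obs, cams, bot, nets
def cap(n,f=None):
    p,d=cams.capture(n)
    if f: cv2.imwrite('pics/'+f,p)
    return p,d
def world(n,d,tool=None):
    m=cams.camera_model(n); K=m['mtx']; K=np.array(K)
    v,u=np.mgrid[:400,:640]
    P=np.stack([(u-K[0,2])/K[0,0]*d,-(v-K[1,2])/K[1,1]*d,-d],-1)
    if n=='wrist':
        T=np.array(m['tool_from_camera']); P=P@T[:3,:3].T+T[:3,3]
        R,t=np.array(tool['eef_rot']),np.array(tool['eef_pos'])
    else: R,t=np.array(m['rotation']),np.array(m['origin'])
    return P@R.T+t
E
python3 - <<'E'
from h import *
np.set_printoptions(precision=4,suppress=True)
print(cams.camera_model('top'))
p,d=cap('top','top1.png'); 
W=world('top',d)
for t in ['dispenser','coaster_1_center','mug_grey','mug_two_tone','honey_jar','lemon','salt','teaspoon']:
    for r in nets.find_in('top',t)[:3]: print(t,np.array(r['point']),round(r['conf'],2))
cap('scene','scene1.png')
o=get_obs();print(o['time'],o['eef_pos'],o['eef_rot'])
E
```

```text
{'mtx': array([[381.8945,   0.    , 316.0331],
       [  0.    , 381.8945, 200.193 ],
       [  0.    ,   0.    ,   1.    ]]), 'origin': array([ 0.376 , -0.2756,  1.0892]), 'rotation': array([[-0.0038,  0.994 , -0.1094],
       [-1.    , -0.0037,  0.001 ],
       [ 0.0006,  0.1094,  0.994 ]])}
dispenser [ 0.5956 -0.1317  0.0768] 0.95
coaster_1_center [ 0.3176 -0.5901  0.0125] 0.95
coaster_1_center [0.4864 0.033  0.0161] 0.76
coaster_1_center [ 0.5    -0.1414  0.0878] 0.75
mug_grey [ 0.4776 -0.3952  0.0214] 0.77
mug_two_tone [ 0.6189 -0.2469  0.0355] 0.88
honey_jar [ 0.5049 -0.2308  0.0896] 0.6
honey_jar [ 0.594  -0.1298  0.0706] 0.56
honey_jar [ 0.4791 -0.3953  0.0213] 0.35
lemon [ 0.3824 -0.4446  0.0503] 0.97
salt [ 0.3976 -0.2956  0.0845] 0.62
teaspoon [ 0.4457 -0.4831  0.0036] 0.55
teaspoon [ 0.5931 -0.133   0.0729] 0.27
0.5 [0.2806 0.6139 0.2225] [[-0.9095  0.4158 -0.    ]
 [ 0.4158  0.9095 -0.    ]
 [ 0.     -0.     -1.    ]]
```

View pics/top1.png

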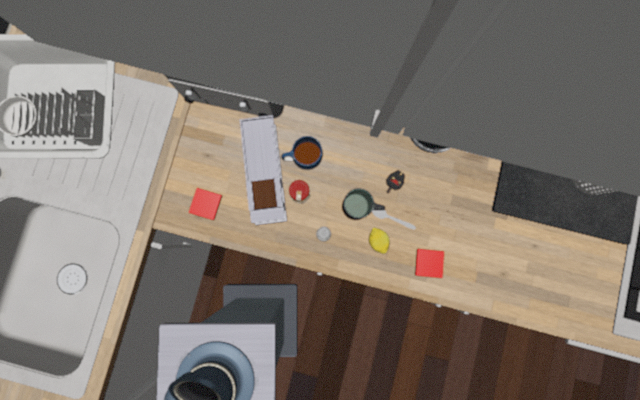

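View pics/scene1.png

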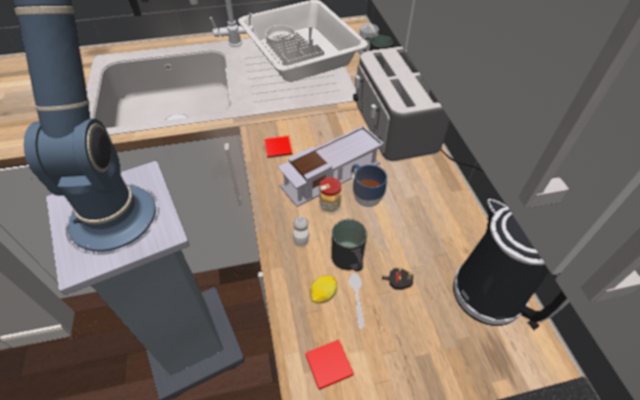

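The dispenser is at (262,170) in the top view, with its dark wooden coaster at (264,194), the well towards the robot and the shelf pointing away from it. The red squares at (205,204) and (430,263) are look-alikes lying on the worktop, so I leave them alone. Next I fit the dispenser pose.

```bash
python3 - <<'E'
from h import *
np.set_printoptions(precision=4,suppress=True)
p,d=cap('top'); W=world('top',d)
m=[r for r in nets.masks_of('top','dispenser')][0]['mask']
hm=m&(d>0)&(W[...,2]>0.06)&(W[...,2]<0.11)
r=cv2.minAreaRect(W[hm][:,:2].astype(np.float32)); print('disp',r,cv2.boxPoints(r).tolist())
for q in nets.masks_of('top','coaster_1_center')[:4]:
    mm=q['mask']; v,u=np.nonzero(mm); P=W[mm&(d>0)]
    rr=cv2.minAreaRect(P[:,:2].astype(np.float32)); print(q['conf'],u.mean(),v.mean(),np.median(P,0),rr)
c=cv2.resize(p[105:235,220:340],None,fx=5,fy=4.6,interpolation=2); cv2.imwrite('pics/crop1.png',c)
# tall stuff nearby
tall=(d>0)&(W[...,2]>0.14)&(W[...,0]>0.3)&(W[...,0]<0.9)&(abs(W[...,1]+.15)<.3)
print(tall.sum(), np.percentile(W[tall],[1,99],axis=0) if tall.any() else '')
E
```

```text
disp ((0.5776005983352661, -0.131210595369339), (0.2919257879257202, 0.09133060276508331), 6.966917991638184) [[0.42717644572257996, -0.10358721762895584], [0.4382544457912445, -0.19424347579479218], [0.7280247211456299, -0.15883398056030273], [0.7169467210769653, -0.0681777149438858]]
0.92 205.73936170212767 203.85239361702128 [0.4846 0.0351 0.0146] ((0.48594585061073303, 0.039601076394319534), (0.08094768971204758, 0.07934384793043137), 73.26376342773438)
0.88 429.60598179453837 263.31989596879066 [ 0.3171 -0.5923  0.0146] ((0.31632885336875916, -0.5930808782577515), (0.07666771858930588, 0.07714803516864777), 84.11257934570312)
0.58 264.3456221198157 194.09831029185867 [ 0.5028 -0.1399  0.0899] ((0.5037131905555725, -0.140021413564682), (0.07565546035766602, 0.06154966354370117), 7.645090103149414)
50720 [[ 0.5139 -0.4476  0.1659]
 [ 0.7461  0.1188  0.8661]]
```

View pics/crop1.png

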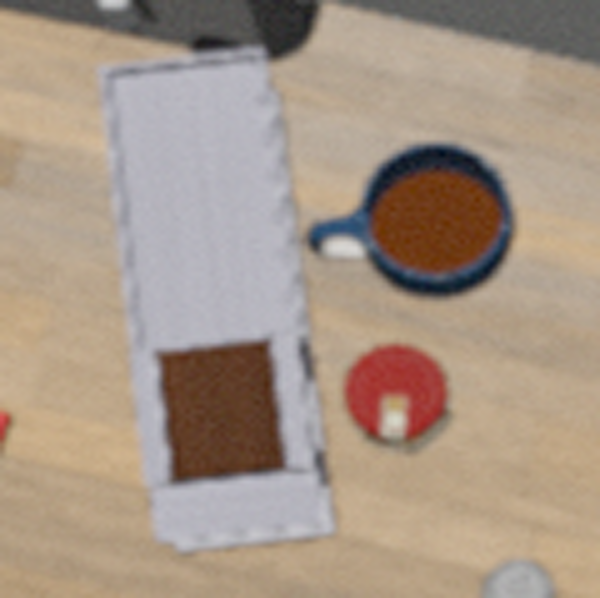

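The crop confirms it: the dark coaster sits under the lips at the near end, the ledge faces the robot, and the shelf runs away from it with a yaw of about 7.3°. I start moving with the gripper shut.

play_rows(commands=[0,-0.33,-0.23,0,0,0,-0.08,0,-0.66,-0.46,0,0,0,-0.16,0,-1,-0.7,0,0,0,-0.24,0,-1,-0.7,0,0,0,-0.31,0,-1,-0.7,0,0,0,-0.354,0,-1,-0.7,0,0,0,-0.354])

```text
time: 1.15
eef_pos: [0.3565, 0.4859, 0.223]
eef_rot: [[-0.992, -0.124, 0.001], [-0.124, 0.992, 0.0], [-0.001, 0.0, -1.0]]
wrist_force: [-0.7, 0.9, 0.4]
finger_gap: 0.0552
grasp_force: 0.0
```

play_rows(commands=[0,-0.16,-0.33,0,0,0,0,0,-0.33,-0.66,0,0,0,0,0,-0.5,-1,0,0,0,0])

```text
time: 1.4
eef_pos: [0.4241, 0.3844, 0.2226]
eef_rot: [[-0.992, -0.129, 0.0], [-0.129, 0.992, 0.001], [-0.0, 0.001, -1.0]]
wrist_force: [2.4, -1.3, -0.1]
finger_gap: 0.0348
grasp_force: 0.0
```

play_rows(commands=[0,0,-0.33,0,0,0,0,0,0,-0.66,0,0,0,0,0,0,-1,0,0,0,0])

```text
time: 1.65
eef_pos: [0.4395, 0.2645, 0.2226]
eef_rot: [[-0.992, -0.127, 0.0], [-0.127, 0.992, 0.001], [-0.0, 0.001, -1.0]]
wrist_force: [1.1, 0.4, -0.1]
finger_gap: 0.0149
grasp_force: 0.0
```

play_rows(commands=[0,0,-0.33,0,0,0,0,0,0,-0.66,0,0,0,0,0,0,-1,0,0,0,0])

```text
time: 1.9
eef_pos: [0.4548, 0.1455, 0.2228]
eef_rot: [[-0.992, -0.128, 0.001], [-0.128, 0.992, 0.001], [-0.001, 0.001, -1.0]]
wrist_force: [1.4, -0.0, -0.3]
finger_gap: 0.0018
grasp_force: 0.0
```

play_rows(commands=[0,0,-0.33,0,0,0,0,0,0,-0.66,0,0,0,0,0,0,-1,0,0,0,0])

```text
time: 2.15
eef_pos: [0.4704, 0.0265, 0.223]
eef_rot: [[-0.992, -0.128, 0.001], [-0.128, 0.992, 0.001], [-0.001, 0.001, -1.0]]
wrist_force: [1.0, 0.7, 0.0]
finger_gap: 0.0005
grasp_force: 0.0
```

play_rows(commands=[0,0.1,-0.33,0,0,0,0,0,0.2,-0.66,0,0,0,0,0,0.3,-1,0,0,0,0,0,0.3,-1,0,0,0,0])

```text
time: 2.48
eef_pos: [0.4484, -0.1042, 0.223]
eef_rot: [[-0.993, -0.115, 0.001], [-0.115, 0.993, -0.003], [-0.0, -0.003, -1.0]]
wrist_force: [-0.0, 0.3, 0.8]
finger_gap: 0.0002
grasp_force: 0.0
```

play_rows(commands=[0,0,-0.4,0,0,0,0,0,0,-0.4,0,0,0,0,0,0,-0.4,0,0,0,0])

```text
time: 2.73
eef_pos: [0.4564, -0.1461, 0.2228]
eef_rot: [[-0.993, -0.122, 0.001], [-0.122, 0.993, -0.001], [-0.001, -0.001, -1.0]]
wrist_force: [0.3, 0.4, 0.2]
finger_gap: 0.0005
grasp_force: 0.0
```

```bash
python3 - <<'E'
from h import *
np.set_printoptions(precision=4,suppress=True)
o=get_obs(); print(o['eef_pos']); p,d=cap('wrist','w1.png'); W=world('wrist',d,o)
print(cams.camera_model('wrist'))
for q in nets.masks_of('wrist','coaster_1_center')[:3]:
    mm=q['mask']; v,u=np.nonzero(mm); P=W[mm&(d>0)]
    print(q['conf'],u.mean(),v.mean(),np.median(P,0),cv2.minAreaRect(P[:,:2].astype(np.float32)))
for q in nets.masks_of('wrist','dispenser')[:1]:
    mm=q['mask']&(d>0)&(W[...,2]>.06); P=W[mm]
    print(q['conf'],cv2.minAreaRect(P[:,:2].astype(np.float32)))
u=np.array([.992,.128,0]);n=np.array([-.128,.992,0])
for s in np.arange(-.09,.12,.01):
    k=(abs((W-[.503,-.1405,0])@n)<.015)&(abs((W-[.503,-.1405,0])@u-s)<.003)&(d>0)&(W[...,2]>.03)&(W[...,2]<.15)
    if k.any(): print(round(s,3),np.median(W[k][:,2]))
E
```

```text
[ 0.4564 -0.1461  0.2228]
{'mtx': array([[289.0045,   0.    , 321.5987],
       [  0.    , 289.0045, 203.0619],
       [  0.    ,   0.    ,   1.    ]]), 'tool_from_camera': array([[ 0.0006,  0.954 ,  0.2997,  0.0823],
       [ 1.    , -0.0005, -0.0002,  0.0002],
       [-0.0001,  0.2997, -0.954 , -0.1614],
       [ 0.    ,  0.    ,  0.    ,  1.    ]])}
0.61 195.61348684210526 119.21820175438596 [ 0.3979 -0.2852  0.0757] ((0.39626532793045044, -0.29383713006973267), (0.047433070838451385, 0.0381738543510437), 22.451845169067383)
0.58 451.6948767833982 213.9062905317769 [0.4841 0.0355 0.0134] ((0.4895230829715729, 0.04237241670489311), (0.08592917025089264, 0.08001414686441422), 73.89164733886719)
0.56 322.9895833333333 222.59695512820514 [ 0.488  -0.1407  0.0884] ((0.4860838055610657, -0.1421128809452057), (0.08136272430419922, 0.06802746653556824), 6.865392684936523)
0.59 ((0.5411123633384705, -0.13459044694900513), (0.21734797954559326, 0.08858461678028107), 6.918540954589844)
-0.07 0.0777693920260045
-0.06 0.07850071498291564
-0.05 0.07844990509198511
-0.04 0.07842796983106282
-0.03 0.0885008077613551
-0.02 0.08850982602539953
-0.01 0.08869497751853415
-0.0 0.08876146460119816
```

View pics/w1.png

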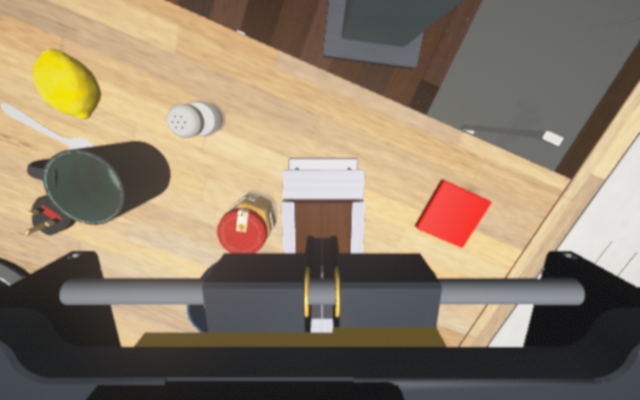

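The wrist picture shows the ledge at rows 170–198 and the coaster's rear edge at about row 200, columns 297–352, with the fingers just beyond it. I refine the edges.

```bash
python3 - <<'E'
from h import *
np.set_printoptions(precision=4,suppress=True)
o=get_obs(); print(o['eef_pos'],np.array(o['eef_rot'])[:2,:2].ravel()); p,d=cap('wrist'); W=world('wrist',d,o)
u=np.array([.992,.124,0]);n=np.array([-.124,.992,0]);c=np.array([.503,-.1405,0])
S=(W-c)@u;L=(W-c)@n;Z=W[...,2]
rear=[];step=[]
for col in range(300,351,2):
    b=slice(140,232); z=Z[b,col]; s=S[b,col]; l=L[b,col]
    led=(z>.076)&(z<.081)&(d[b,col]>0); top=(z>.0855)
    if led.any() and top.any(): rear.append((l[led].mean(),s[led].min())); step.append((l[top].mean(),s[led].max(),s[top].min()))
rear=np.array(rear);step=np.array(step)
print('rear',np.polyfit(rear[:,0],rear[:,1],1),'step',np.polyfit(step[:,0],step[:,1],1),np.polyfit(step[:,0],step[:,2],1),len(step))
for row in range(172,197,3):
    k=(Z[row]>.075)&(Z[row]<.082)&(np.abs(L[row])<.07); print(row,S[row][k].mean(),L[row][k].min(),L[row][k].max(),np.median(Z[row][k]))
for row in range(204,230,4):
    x=slice(275,375); g=p[row,x].astype(int).sum(1); dark=np.nonzero(g<330)[0]; print(row, L[row,x][dark].min(),L[row,x][dark].max(), S[row,322])
E
```

```text
[ 0.4562 -0.1425  0.2224] [-0.9917 -0.1289 -0.1289  0.9917]
rear [ 0.0053 -0.0694] step [-0.0061 -0.0358] [-0.118  -0.0705] 26
172 -0.06795406275127977 -0.04288522376342746 0.045334850794494716 0.0784713484123889
175 -0.06465017969027578 -0.041653614504155966 0.045601364900971254 0.07830563282849656
178 -0.0613990480002592 -0.04173744632058289 0.045768099640454724 0.07835886207203091
181 -0.05809098054296464 -0.04180513439324494 0.04586239079436214 0.07841771516608137
184 -0.054763302571391864 -0.04200171717287901 0.044627308860441854 0.07852778494878485
187 -0.05143300922371318 -0.04234809722828337 0.04497034104562331 0.0784954864095074
190 -0.04804455334838044 -0.042388733160895975 0.045000579013128164 0.07848189019524088
193 -0.044609410371855444 -0.04243945465522217 0.045483597439422 0.07837309526632738
196 -0.04125750796799168 -0.04241612143334522 0.04539665242980039 0.07855182359298774
204 -0.028573046892880087 0.03146267513133173 -0.03466156035641914
208 -0.02741653019172486 0.0316701305042469 -0.03039770115404968
212 -0.02752203330342205 0.030747268978374764 -0.026062375002368805
216 -0.027894043978080707 0.030817544288625123 -0.021558230990034566
220 -0.027735050673641164 0.03100641744801603 -0.017170953694490856
224 -0.028085280255736214 0.031195407425095197 -0.01167474503172089
228 -0.028089495660894026 0.03119903805776826 -0.007600052454201191
```

play_rows(commands=[0,0.07,-0.02,0.3,0,0,0,0,0.07,-0.02,0.6,0,0,0,0,0.07,-0.02,0.85,0,0,0,0,0.07,-0.02,0.9,0,0,-0.003,0,0.07,-0.02,0.9,0,0,0,0,0.07,-0.02,0.9,0,0,0])

```text
time: 3.43
eef_pos: [0.4487, -0.1474, 0.1154]
eef_rot: [[-0.992, -0.128, 0.001], [-0.128, 0.992, -0.0], [-0.001, -0.0, -1.0]]
wrist_force: [-0.0, -0.9, 0.3]
finger_gap: 0.0004
grasp_force: 0.0
```

```bash
python3 - <<'E'
from h import *
o=get_obs(); print(o['eef_pos'],o['eef_rot'],o['wrist_force']); p,d=cap('wrist'); cv2.imwrite('pics/w2.png',cv2.resize(p[150:330,200:440],None,fx=3,fy=3))
W=world('wrist',d,o)
print(W[235:345:5,322].round(4))
E
```

```text
[ 0.44873875 -0.14737184  0.11541396] [[-9.91782904e-01 -1.27926995e-01  1.16436481e-03]
 [-1.27927089e-01  9.91783575e-01 -6.00919665e-06]
 [-1.15402916e-03 -1.54913619e-04 -9.99999322e-01]] [-0.03796882 -0.90265536  0.33929617]
[[ 0.4532 -0.1462  0.0794]
 [ 0.4399 -0.148   0.1174]
 [ 0.4396 -0.1481  0.1249]
 [ 0.4393 -0.1481  0.1318]
 [ 0.44   -0.148   0.1364]
 [ 0.4416 -0.1478  0.1389]
 [ 0.4446 -0.1474  0.1388]
 [ 0.4399 -0.1481  0.1519]
 [ 0.4402 -0.148   0.1561]
 [ 0.4163 -0.1512  0.1983]
 [ 0.4169 -0.1511  0.2001]
 [ 0.4169 -0.1511  0.2027]
 [ 0.4193 -0.1508  0.2017]
 [ 0.4206 -0.1506  0.2024]
 [ 0.4515 -0.1466  0.1633]
 [ 0.4537 -0.1463  0.164 ]
 [ 0.4566 -0.1459  0.1637]
 [ 0.5211 -0.1374  0.0883]
 [ 0.5255 -0.1369  0.0887]
 [ 0.5307 -0.1362  0.0882]
 [ 0.425  -0.1501  0.2118]
 [ 0.4252 -0.1501  0.2134]]
```

View pics/w2.png

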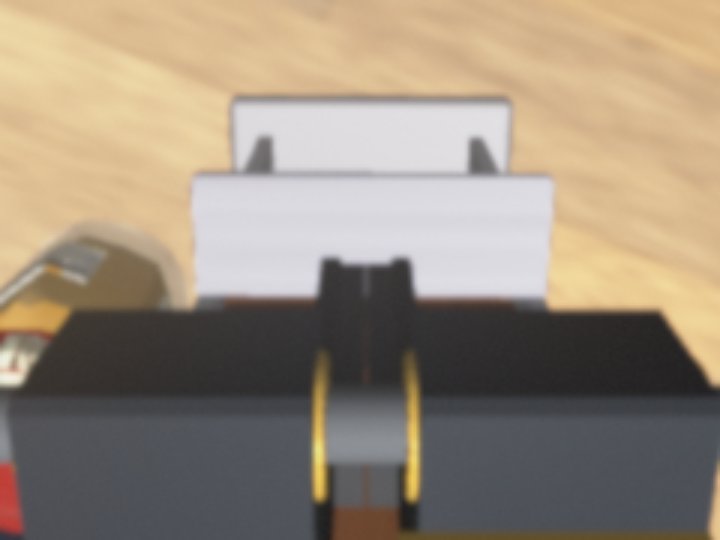

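The fingers are centred over the ledge, and their rear face is 9 mm behind the TCP. I lower to about 3.5 mm over the ledge.

play_rows(commands=[0,0,0.015,0.1,0,0,0,0,0,0.015,0.2,0,0,0,0,0,0.015,0.27,0,0,0,0,0,0.015,0.275,0,0,0,0,0,0.015,0.275,0,0,0])

```text
time: 3.9
eef_pos: [0.4481, -0.1462, 0.0822]
eef_rot: [[-0.992, -0.127, 0.001], [-0.127, 0.992, -0.0], [-0.001, -0.0, -1.0]]
wrist_force: [-0.4, -0.5, -0.3]
finger_gap: 0.0003
grasp_force: 0.0
```

play_rows(commands=[0,-0.06,0,0,0,0,0,0,-0.12,0,0,0,0,0,0,-0.18,0,0,0,0,0,0,-0.24,0,0,0,0,0,0,-0.3,0,0,0,0,0,0,-0.36,0,0,0,0,0,0,-0.42,0,0,0,0,0])

```text
time: 4.48
eef_pos: [0.4983, -0.1396, 0.0815]
eef_rot: [[-0.992, -0.127, -0.0], [-0.127, 0.992, 0.0], [0.0, 0.0, -1.0]]
wrist_force: [-2.7, -0.5, 1.7]
finger_gap: 0.0003
grasp_force: 1.1
```

play_rows(commands=[0,-0.06,0,0,0,0,0,0,-0.12,0,0,0,0,0,0,-0.18,0,0,0,0,0,0,-0.24,0,0,0,0,0,0,-0.3,0,0,0,0,0,0,-0.35,0,0,0,0,0,0,-0.38,0,0,0,0,0,0,-0.39,0,0,0,0,0,0,-0.39,0,0,0,0,0])

```text
time: 5.23
eef_pos: [0.5444, -0.1337, 0.0816]
eef_rot: [[-0.992, -0.127, 0.001], [-0.127, 0.992, 0.0], [-0.001, -0.0, -1.0]]
wrist_force: [-1.2, -0.8, 2.5]
finger_gap: 0.0003
grasp_force: 1.4
```

The upward 2.5 N is coaster 2 pressing on the finger, as expected. I lift straight up, then go back.

play_rows(commands=[0,0,0,-0.08,0,0,0,0,0,0,-0.2,0,0,0,0,0,0,-0.4,0,0,0,0,0,0,-0.6,0,0,0,0,0.3,0,-0.7,0,0,0,0,0.6,0,-0.7,0,0,0,0,0.8,0,-0.7,0,0,0,0,0.81,0,-0.7,0,0,0,0,0.81,0,-0.7,0,0,0])

```text
time: 5.98
eef_pos: [0.4468, -0.1463, 0.1664]
eef_rot: [[-0.992, -0.125, 0.002], [-0.125, 0.992, 0.0], [-0.002, 0.0, -1.0]]
wrist_force: [0.2, -0.7, 1.0]
finger_gap: 0.0005
grasp_force: 0.0
```

```bash
cat > chk.py <<'E'
from h import *
import sys
np.set_printoptions(precision=4,suppress=True)
u=np.array([.9924,.123,0]);n=np.array([-.123,.9924,0]);w=np.array([.5049,-.1386,0])
def prof(n_):
    o=get_obs(); p,d=cap(n_); W=world(n_,d,o); S=(W-w)@u;L=(W-w)@n
    print(n_,o['eef_pos'])
    for s in np.arange(-.07,.215,.007):
        k=(abs(L)<.02)&(abs(S-s)<.0035)&(d>0)&(W[...,2]>.03)&(W[...,2]<.15)
        if k.any(): print(f'own {-s*1000:.0f}: z {np.median(W[k][:,2])*1000:.1f} bgr',np.median(p[k],0),end=' | ')
    print(); return p
prof('wrist'); p=prof('top')
cv2.imwrite('pics/'+sys.argv[1],cv2.resize(p[105:235,220:340],None,fx=5,fy=4.6,interpolation=2))
E
python3 chk.py t2.png
```

```text
wrist [ 0.4468 -0.1463  0.1664]
own 70: z 78.1 bgr [227. 221. 223.] | own 63: z 78.4 bgr [230. 223. 224.] | own 56: z 78.5 bgr [231. 225. 226.] | own 49: z 78.4 bgr [230. 224. 225.] | own 42: z 78.5 bgr [230. 223. 225.] | own 35: z 85.8 bgr [ 65.  80. 110.] | own 28: z 88.6 bgr [ 64.  83. 118.] | own 21: z 88.5 bgr [ 61.  80. 115.] | own 14: z 88.4 bgr [57. 64. 80.] | own -56: z 86.4 bgr [ 53.  74. 109.] | own -63: z 86.5 bgr [ 48.  72. 111.] | own -70: z 86.5 bgr [ 48.  74. 110.] | own -77: z 85.7 bgr [ 46.  79. 107.] | 
top [ 0.4482 -0.1461  0.1664]
own -21: z 88.2 bgr [49. 59. 88.] | own -28: z 90.3 bgr [40.5 57.5 94. ] | own -35: z 89.3 bgr [104. 107. 127.] | own -42: z 74.0 bgr [179. 171. 174.] | own -49: z 76.0 bgr [158. 150. 153.] | own -56: z 87.5 bgr [39. 61. 95.] | own -63: z 88.1 bgr [39.  60.  96.5] | own -70: z 87.7 bgr [41. 61. 97.] | own -77: z 87.5 bgr [40. 61. 97.] | own -84: z 88.2 bgr [40.5 62.  98. ] | own -91: z 88.0 bgr [40.  61.5 98. ] | own -98: z 88.3 bgr [39. 62. 97.] | own -105: z 87.5 bgr [39.5 62.  98. ] | own -112: z 88.1 bgr [41. 62. 98.] | own -119: z 87.5 bgr [38.5 61.  97. ] | own -126: z 88.0 bgr [ 76.5  82.5 108. ] | own -133: z 74.3 bgr [181. 173. 175.] | own -140: z 73.6 bgr [193. 184. 185.] | own -147: z 74.1 bgr [192.5 184.  185. ] | own -154: z 74.4 bgr [193. 184. 185.] | own -161: z 74.5 bgr [193. 184. 186.] | own -168: z 74.0 bgr [193. 184. 185.] | own -175: z 73.8 bgr [194. 185. 187.] | own -182: z 73.9 bgr [194.5 185.  186.5] | own -189: z 73.8 bgr [194. 186. 186.] | own -196: z 74.7 bgr [195. 186. 187.] | own -203: z 74.3 bgr [194.  184.  185.5] | own -210: z 82.2 bgr [162.5 154.5 155.5] |
```

View pics/t2.png

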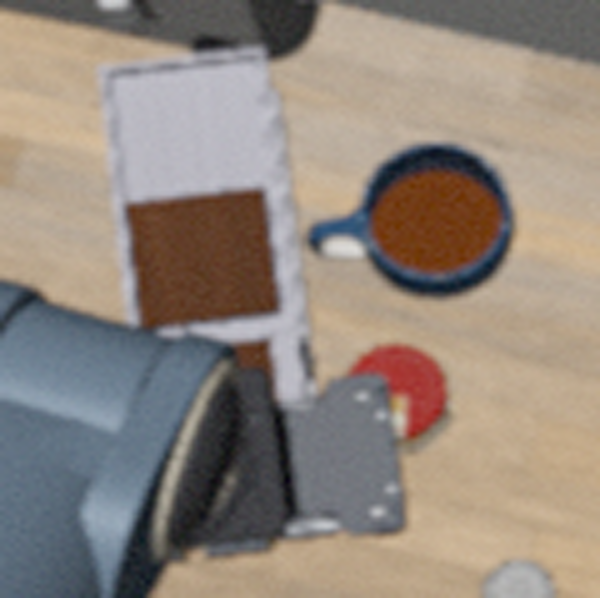

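Coaster 1 lies flat on the shelf (crop rows 195–325, own x about -52 to -128). Coaster 2 is up under the lips (z 88.5). The second draw follows the same way.

play_rows(commands=[0,0,0,0.25,0,0,0,0,0,0,0.5,0,0,0,0,0,0,0.62,0,0,0,0,0,0,0.7,0,0,0,0,0,0,0.7,0,0,0,0,0,0,0.7,0,0,0])

```text
time: 6.58
eef_pos: [0.4489, -0.1461, 0.0814]
eef_rot: [[-0.992, -0.128, 0.001], [-0.128, 0.992, -0.0], [-0.001, -0.0, -1.0]]
wrist_force: [0.6, 0.0, -0.6]
finger_gap: 0.0006
grasp_force: 0.0
```

play_rows(commands=[0,-0.06,0,0,0,0,0,0,-0.12,0,0,0,0,0,0,-0.18,0,0,0,0,0,0,-0.24,0,0,0,0,0,0,-0.3,0,0,0,0,0,0,-0.36,0,0,0,0,0,0,-0.42,0,0,0,0,0])

```text
time: 7.17
eef_pos: [0.4984, -0.1396, 0.0816]
eef_rot: [[-0.992, -0.127, 0.0], [-0.127, 0.992, 0.0], [-0.0, 0.0, -1.0]]
wrist_force: [-1.9, -0.5, 2.7]
finger_gap: 0.0003
grasp_force: 1.3
```

play_rows(commands=[0,-0.06,0,0,0,0,0,0,-0.12,0,0,0,0,0,0,-0.18,0,0,0,0,0,0,-0.23,0,0,0,0,0,0,-0.28,0,0,0,0,0,0,-0.32,0,0,0,0,0,0,-0.35,0,0,0,0,0,0,-0.37,0,0,0,0,0,0,-0.375,0,0,0,0,0,0,-0.375,0,0,0,0,0])

```text
time: 8.0
eef_pos: [0.5423, -0.1341, 0.0816]
eef_rot: [[-0.992, -0.127, 0.0], [-0.127, 0.992, 0.0], [-0.0, 0.0, -1.0]]
wrist_force: [-1.0, 0.5, 2.5]
finger_gap: 0.0004
grasp_force: 1.6
```

play_rows(commands=[0,0,0,-0.08,0,0,0,0,0,0,-0.2,0,0,0,0,0,0,-0.4,0,0,0,0,0,0,-0.7,0,0,0,0,0.3,0,-0.8,0,0,0,0,0.6,0,-0.8,0,0,0,0,0.8,0,-0.8,0,0,0,0,0.8,0,-0.8,0,0,0])

```text
time: 8.67
eef_pos: [0.4424, -0.1471, 0.1781]
eef_rot: [[-0.992, -0.123, -0.001], [-0.123, 0.992, 0.001], [0.001, 0.001, -1.0]]
wrist_force: [-1.3, 0.4, -0.5]
finger_gap: 0.0
grasp_force: 0.0
```

```bash
python3 chk.py t3.png
```

```text
wrist [ 0.4424 -0.1471  0.1781]
own 70: z 78.3 bgr [230. 223. 225.] | own 63: z 78.4 bgr [231. 224. 226.] | own 56: z 78.5 bgr [232. 226. 227.] | own 49: z 78.5 bgr [232. 225. 226.] | own 42: z 78.4 bgr [231. 225. 226.] | own 35: z 84.7 bgr [ 66.  81. 110.] | own 28: z 88.6 bgr [ 65.  84. 118.] | own 21: z 88.5 bgr [ 63.  82. 116.] | own 14: z 88.2 bgr [58.5 67.5 91. ] | own -63: z 86.8 bgr [ 50.  74. 112.] | own -70: z 86.6 bgr [ 49.  73. 113.] | own -77: z 86.6 bgr [ 48.  75. 110.] | 
top [ 0.4454 -0.1466  0.1784]
own -21: z 90.4 bgr [46.  56.  79.5] | own -28: z 89.8 bgr [37. 60. 98.] | own -35: z 88.3 bgr [ 66.   77.  104.5] | own -42: z 74.6 bgr [179. 171. 173.] | own -49: z 84.1 bgr [127. 118. 120.] | own -56: z 88.2 bgr [39. 61. 97.] | own -63: z 88.6 bgr [41. 61. 97.] | own -70: z 87.7 bgr [42. 62. 98.] | own -77: z 87.4 bgr [39.5 61.  98. ] | own -84: z 88.2 bgr [41. 64. 99.] | own -91: z 88.2 bgr [41. 62. 98.] | own -98: z 88.3 bgr [41. 63. 98.] | own -105: z 88.3 bgr [41. 63. 98.] | own -112: z 88.8 bgr [41.5 63.  99. ] | own -119: z 88.0 bgr [41. 63. 99.] | own -126: z 87.0 bgr [39.5 58.5 94. ] | own -133: z 88.3 bgr [39.5 61.  96.5] | own -140: z 87.9 bgr [41.  62.  97.5] | own -147: z 88.1 bgr [40. 61. 97.] | own -154: z 88.0 bgr [41. 61. 97.] | own -161: z 88.4 bgr [42. 62. 98.] | own -168: z 87.8 bgr [40. 62. 98.] | own -175: z 87.6 bgr [41.  61.5 97.5] | own -182: z 87.9 bgr [39.5 61.5 98. ] | own -189: z 87.9 bgr [41. 61. 98.] | own -196: z 87.9 bgr [ 42.  65. 100.] | own -203: z 76.5 bgr [132. 127. 134.] | own -210: z 82.7 bgr [163.5 156.5 157. ] |
```

View pics/t3.png

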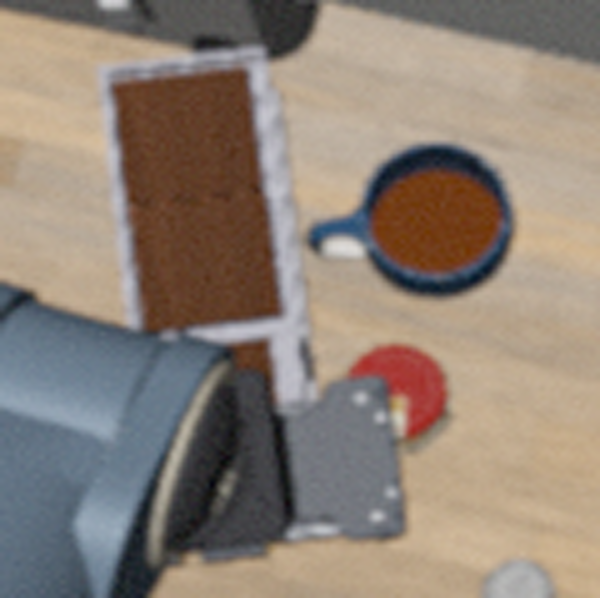

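Both coasters lie flat in a row on the shelf (crop rows 75–325), clear of the well. The third is up at z 88.5, the neighbouring mug and jar haven't moved, and the arm is clear. I hand the job in.

```bash
python3 -c "
from bench import bot; print(bot.finish_job())"
```

```text
the job is handed in; nothing more can be done
None
```

The job is handed in after about 9 s of the 42 s: the top two coasters lie flat one behind the other on the shelf, the third is lifted to the top of the stack, and nothing standing about was touched.

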